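# Press the plate lid and hold the gauge on it

## Task

Press the lid onto the plate: pull the press's sprung lever all the way down until its pad rests on the lid, pause there for a moment, then ease it slowly all the way back up without letting it fly. Then lift the plunger gauge out of its stand and hold it upright with its tip inside the ring printed on the lid, pressing lightly so that the plunger is pushed in about half its stroke. Finish while still holding the gauge there, do not put it down or let go; leave the other things on the bench where they stand.

Things in the scene. Friction and masses are not known exactly. Their poses are not given: they have to be found in the camera images.
- press: Lever press with a grey base, fixed to the bench: base 270 (along its x) x 150 x 25 mm high. Origin: centre of the underside; x points from the lever handle's lowered side to the hinge, z up. A clear plate with a white flat lid (83 along x, 124 along y) is fixed in its nest; lid top 45 mm above the bench, its centre 30 mm from the press origin towards -x. Two hinge cheeks, up to 91 mm high, 62 mm wide over both, stand at x = +80 to +130 mm.
- spot (a point): The marked spot: centre of the black ring (18 mm inside diameter) printed on the lid, on the lid's top face, 45 mm above the bench. Axes as the press's. The lid is rigid.
- lever (a joint): Angle of the lever, rad: 0 = home, standing almost straight up (1.5 rad above level, leaning slightly to the press's -x); grows as the handle is pulled over towards the press's -x and down; 1.5 = stop, arm level and pad on the lid. It is sprung towards 0: about 1 N at the handle near home, about 6 N at the stop; let go from low down it flies back.
- lever_hinge (a point): Centre of the lever's hinge, 75 mm above the bench, 105 mm from the press origin towards the press's +x. Hinge axis = the press's y. Axes as the press's.
- lever_grip (a point): A point to grip on the lever's handle, moving with the lever. The handle is a round steel cross bar, 16 mm diameter, 130 mm long, parallel to the press's y, fixed across the end of the lever arm 220 mm from the hinge; the point lies on the bar's axis 40 mm to the +y side of the arm (the -y side is the same). The arm is 20 mm wide, 14 mm thick; a 44 mm diameter pad stands 30 mm off the arm, 135 mm from the hinge, on the side that faces the lid.
- gauge: Plunger gauge: grey box-shaped case, 24 mm along its x, 44 mm along its y, 62 mm high; origin at the centre of the case's underside, z up along the case. Below it a 12 mm stem goes down 24 mm and the thin plunger to 40 mm. It weighs about 0.17 kg. At the start it stands in its stand, stem down in the hole. Grip it across the 24 mm thickness (its x), in the upper half of the case.
- gauge_tip (a point): Tip of the gauge's plunger, on the gauge's z axis, 40 mm below the body's origin when the plunger is out.
- plunger (a joint): How far the plunger is pushed in, m: 0 = fully out, 0.010 = fully in. Sprung: 0.6 N to start, 2.6 N at full stroke.
- gauge_stand: Gauge stand fixed to the bench: aluminium block 76 x 76 x 50 mm high with a 21 mm hole through its centre, in which the gauge's stem hangs; the case rests on its top. Origin: centre of the underside. It may be to the left or right of the press.
- tube_rack: Blue tube rack, 74 x 110 x 76 mm high over the tubes, fixed; at the side of the press opposite the gauge stand. Not used.
- reagent: Amber reagent bottle, 60 mm diameter, 125 mm tall. Loose bystander; origin at the centre of its underside.
- beaker: Glass beaker, 74 mm diameter, 90 mm tall. Loose bystander; origin at the centre of its underside.
- jar: Jar with a white cap, 68 mm diameter, 75 mm tall. Loose bystander; origin at the centre of its underside.
- tip_box: Grey closed pipette-tip box, 85 x 120 x 60 mm tall. Loose bystander; origin at the centre of its underside.
- scoop: Steel spatula lying flat, 180 mm long. Loose bystander; origin at the centre of its underside.
- petri: Clear stack of dishes, 90 mm diameter, 30 mm tall. Loose bystander; origin at the centre of its underside.
Things that resemble listed ones, but are neither listed nor needed, are in the scene too. There is more than one size of the gauge; the one meant has the size given above.

How it is judged:
On the way, in this order (a step that is already met when the one before it is completed fails the run):
1. the lever is pulled down to its stop (value of joint lever above 1.42 rad), for 0.3 s.
2. the lever is back home (value of joint lever below 0.1 rad), for 0.3 s.
3. the gauge is lifted out of its stand (distance between gauge and gauge_stand above 0.1 m), for 0.1 s.
At the end, for the whole second after the job is handed in: The gripper holds the gauge still and upright (within 0.12 rad), its tip on the lid inside the ring (within 9 mm of its centre), plunger pushed in between 2 and 8.5 mm, contact force under 5 N; the lever is home (below 0.1 rad) (horizontal distance between gauge_tip and spot below 0.009 m and z of gauge_tip in the frame of spot below 0.003 m and angle between gauge's own z axis and vertical below 0.12 rad and value of joint plunger between 0.002 and 0.0085 m and contact force between gauge and press between 0.3 and 5 N and contact force between the fingers and gauge above 1 N and contact force between gauge and gauge_stand below 0.1 N and value of joint lever below 0.1 rad and linear speed of gauge below 0.02 m/s); the arm keeps its last pose, push and grip.
It fails at once if the lever flies back (faster than 2 rad/s) (velocity of joint lever below -2 rad/s).
It fails at once if the gauge is pressed hard on the press (over 12 N) (contact force between gauge and press above 12 N).
It fails at once if a bystander is shifted by more than 30 mm (distance of any of reagent, beaker, jar, tip_box, scoop, petri from where it was at the start of the episode above 0.03 m).
It also fails if it takes over 67 s, if anything falls off the work surface, if the arm or the gripper's body presses on something with over 40 N, if the wrist force passes 120 N, or if a joint passes its speed limit or range.

## Robot

A 6-joint arm with a two-finger parallel gripper is mounted at the origin on the work surface. World frame = base frame: x ahead of the robot, y to its left, z up, the work surface at z = 0. Lengths are in m, angles in rad, forces in N, time in s.
With the tool pointing down it reaches from about 0.275 to 0.825 m from the base axis. Payload 5.2 kg.
Tool frame: the origin (TCP) lies midway between the tips of the shut fingers; the grasp point (between the pads) lies 19 mm behind it; z points along the fingers, x is the direction in which the jaws open and shut, and the axes are right-handed (so a half turn about z gives the same grasp; the last joint's range is limited). The gripper opens to 93 mm and grips with 3 to 60 N. Pads are 15 mm wide; open, the fingers measure 128 mm over their backs; the gripper's body (75 mm by 188 mm) begins 65 mm behind the grasp point.
Start: joints at [0.923, 0.259, 1.535, -0, 1.348, -0.203], TCP at [0.237, 0.496, 0.19] pointing down, gripper open.
Joint ranges: [-3.14, 3.14], [-0.91, 2.08], [0.19, 2.58], [-1.22, 4.36], [0.22, 2.71], [-3.12, 3.12]. Speed limits (rad/s): [2.57, 2.57, 3.14, 3.14, 3.14, 3.14].

## Interface

Orientations are given as [roll, pitch, yaw] about the fixed x, y, z axes, in that order (R = Rz(yaw) Ry(pitch) Rx(roll)).
In Python, from rig import r, planner, eyes, current_t, current_q, current_qd, current_joint_efforts, current_eef_pos, current_orientation, current_contact_force, current_wrist_torque, current_width gives the robot as it stands. Calls block until the motion is done:
- r.move_to(position, orientation): joint-space move of the TCP to a pose.
- r.move_linear(position, rotation=None, vel=0.15, guard=None): straight line of the TCP; rotation=None keeps the orientation; vel is the mean speed in m/s. With guard (N) it stops when the force on the tool has changed by that much, and returns True; else False.
- r.movej(angles): joint-space move.
- r.set_gripper(opening): finger opening in m; the grip force is fixed at half the most; returns when the fingers have stopped.
- r.pause(seconds).
- planner.inverse_kinematics(position, orientation): joint angles nearest the present ones, or None.
- eyes.get_image(name): name is "side" or "top" or "wrist"; returns (picture, depth): 400x640x3 uint8, red, green, blue; 400x640 float32, m along the optical axis (not along the pixel's ray), 0 where there is no reading.
- eyes.camera_info(name): a dict with "mtx" (3x3 intrinsics, pixels), "dist" ([k1, k2, p1, p2, k3] as OpenCV has them; the pictures are not rectified), "camera_from_world" (4x4, takes a point from world to camera coordinates). Camera axes: x right, y down, z forward; pixel columns grow to the right and rows downward; lengths in m; the calibration is good to about 2 mm. A picture is of the moment at which its call begins: read the wrist's pose just before it. camera_info takes no time and is no camera call; for the wrist camera it gives the pose at the moment of the call.
A pose or a line that the arm cannot do raises r.Unreachable and nothing moves.
- r.finish_job(): hands the job in, once; it reports no verdict.
Readings, each from a call of its own:
- current_t(): time.
- current_q(): joint angles.
- current_qd(): joint speeds.
- current_joint_efforts(): joint torques, N m.
- current_eef_pos(): TCP position.
- current_orientation(): TCP orientation.
- current_contact_force(): force on the tool from outside, world axes, zero at the start.
- current_wrist_torque(): the same for the moment, N m.
- current_width(): finger opening in m.
Only numpy, scipy, OpenCV 4.12 (cv2) and the standard library are available. Lean on these libraries where they do the work, as an engineer would, in place of code of your own. Each camera call takes 0.05 s, during which the arm holds its last target. There are 200 camera calls.

## Working session

There is one attempt and no reset: what is moved stays moved. The work goes in short steps, each a Python script; the robot and the scene stay as the last script left them, time stands still between calls to the robot, and variables do not carry over. Pictures are saved under pics/ and viewed, about 8 in all and at most 12, crops included, and the job is handed in when it is done.

```bash
mkdir -p pics; ls
cat > h.py <<'E'
import numpy as np, cv2
from rig import *
def snap(name):
    info=eyes.camera_info(name); im,d=eyes.get_image(name)
    return im,d,info
def world(info,d,us,vs):
    us=np.atleast_1d(us).astype(float);vs=np.atleast_1d(vs).astype(float)
    K=np.array(info["mtx"],float);D=np.array(info["dist"],float)
    z=d[vs.round().astype(int),us.round().astype(int)]
    n=cv2.undistortPoints(np.stack([us,vs],-1)[:,None],K,D)[:,0]
    p=np.c_[n*z[:,None],z,np.ones(len(z))]
    return (np.linalg.inv(np.array(info["camera_from_world"]))@p.T).T[:,:3]
def cloud(info,d):
    v,u=np.mgrid[0:400,0:640]
    return world(info,d,u.ravel(),v.ravel()).reshape(400,640,3)
E
python3 - <<'E'
from h import *
for n in("top","side"):
    im,d,i=snap(n); cv2.imwrite(f"pics/{n}0.png",im[:,:,::-1]); np.savez(f"{n}0.npz",im=im,d=d,P=cloud(i,d))
print(current_t(),current_eef_pos(),current_orientation())
E
```

```text
pics
0.1 [0.2363119  0.49606824 0.18911879] [-3.14127949e+00  1.59001811e-03  1.12600871e+00]
```

View pics/top0.png

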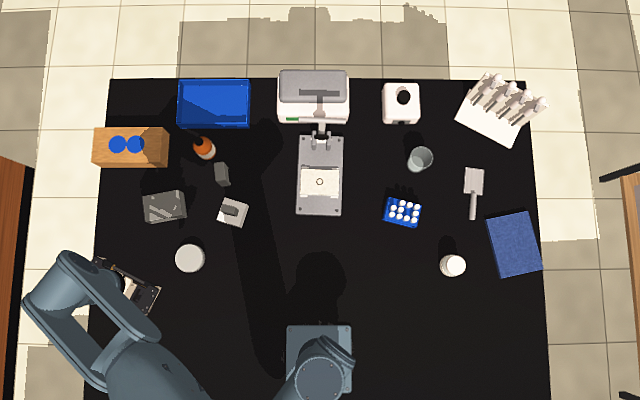

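View pics/side0.png

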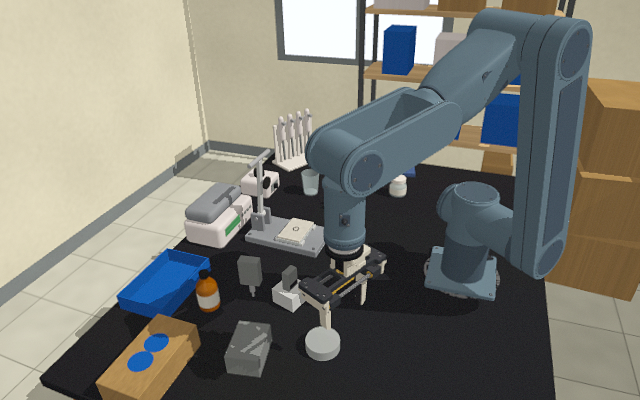

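The top view shows the press at (320,175) with its ring at (320,182) and its hinge on the far side. The gauge is in its stand at (233,210), with a loose look-alike at (222,173). In the side view the lever stands upright, with its crossbar at (262,155).

Run:
```python
from h import *
T=np.load("top0.npz");S=np.load("side0.npz")
P=T["P"];im=T["im"].astype(int)
def rect(m,name):
    q=P[m]; 
    (c,s,a)=cv2.minAreaRect(q[:,:2].astype(np.float32)); print(name,len(q),np.round(c,4),np.round(s,4),round(a,2),"z",np.round(np.median(q[:,2]),4))
v,u=np.mgrid[0:400,0:640]
box=lambda u0,u1,v0,v1:(u>=u0)&(u<u1)&(v>=v0)&(v<v1)
lid=box(285,355,150,210)&(abs(P[...,2]-.045)<.006)&(im.min(-1)>150); rect(lid,"lid")
base=box(285,355,130,225)&(P[...,2]>.012)&(P[...,2]<.06); rect(base,"base")
ring=box(300,340,165,200)&(im.max(-1)<110)&(P[...,2]>.035); print("ring",ring.sum(),P[ring].mean(0), u[ring].mean(),v[ring].mean())
g=box(205,260,185,235); rect(g&(abs(P[...,2]-.05)<.008),"stand"); rect(g&(P[...,2]>.095),"gauge"); 
print("gauge z max",P[g&(P[...,2]>.095)][:,2].max())
g=box(205,235,155,192);rect(g&(P[...,2]>.05),"decoy");print(P[g][:,2].max())
PS=S["P"];b=PS[...,2]>.27
m=(u>235)&(u<285)&(v>140)&(v<180)&b&(PS[...,0]<1.2)&(PS[...,0]>.3)
q=PS[m];print("bar side",len(q),q.min(0),q.max(0),q.mean(0))
m=box(290,350,85,150)&(P[...,2]>.27);q=P[m];print("bar top",len(q),q.min(0) if len(q) else 0,q.max(0)if len(q) else 0,q.mean(0))
big=cv2.resize(T["im"][80:240,180:360,::-1],None,fx=4,fy=4,interpolation=cv2.INTER_CUBIC);cv2.imwrite("pics/topcrop.png",big[:600])
```

```text
lid 907 [ 0.562  -0.0027] [0.1249 0.0976] 88.12 z 0.0457
base 3375 [ 0.5928 -0.0045] [0.1502 0.27  ] 87.76 z 0.0275
ring 1 [0.55347464 0.00110092 0.04796248] 318.0 184.0
stand 418 [0.4631 0.28  ] [0.0779 0.0765] 73.2 z 0.0508
gauge 136 [0.3803 0.1492] [0.3524 0.0334] 57.77 z 0.1126
gauge z max 1.412136847863339
decoy 343 [0.4533 0.2001] [0.5236 0.0563] 40.4 z 0.1376
1.412136847863339
bar side 159 [ 0.66887387 -0.07594236  0.27034304] [0.68802179 0.05898155 0.30414808] [ 6.76965641e-01 -3.63131906e-04  2.94906625e-01]
bar top 299 [ 0.27220706 -0.07141574  0.27035549] [0.69254716 0.05464976 1.41213685] [ 0.66074975 -0.00708878  0.35573867]
```

View pics/topcrop.png

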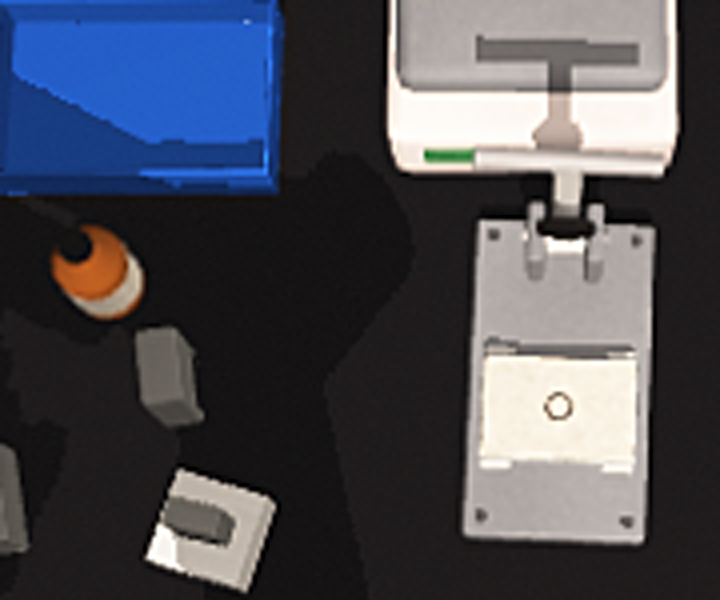

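```bash
cat >> h.py <<'E'
YAW=-0.039
PX=np.array([np.cos(YAW),np.sin(YAW),0]);PY=np.array([-np.sin(YAW),np.cos(YAW),0]);PZ=np.array([0,0,1.])
C=np.array([.5928,-.0045,0])
HINGE=C+.105*PX+.075*PZ
def grip(a,off=.040): # tool TCP target for lever angle a, tool down, grasp pt on bar
    th=1.5-a
    return HINGE+.22*(-np.cos(th)*PX+np.sin(th)*PZ)+off*PY-.019*PZ
DOWN=[np.pi,0,YAW]
E
python3 - <<'E'
from h import *
T=np.load("top0.npz");P=T["P"];v,u=np.mgrid[0:400,0:640]
m=(u>205)&(u<260)&(v>185)&(v<235)&(P[...,2]>.1)&(P[...,2]<.12)
q=P[m];print("gauge",len(q),cv2.minAreaRect(q[:,:2].astype(np.float32)))
print("ring",world(eyes.camera_info("top"),T["d"],[319.5,322],[181.5,181.5]))
m=(u>275)&(u<350)&(v>65)&(v<125)&(P[...,2]<.26);print("instr z",np.percentile(P[m][:,2],[5,50,99]))
for a in(0,.75,1.5):print(planner.inverse_kinematics(list(grip(a)),DOWN))
p=current_eef_pos(); r.move_linear([p[0],p[1],.40])
g=grip(0); r.move_to(list(g+[0,0,.10]),DOWN)
im,d,i=snap("wrist");cv2.imwrite("pics/w1.png",im[:,:,::-1]);np.savez("w1.npz",im=im,d=d,P=cloud(i,d))
print(current_t(),current_eef_pos(),g,current_orientation())
E
```

```text
gauge 120 ((0.46286100149154663, 0.27976295351982117), (0.045430976897478104, 0.024089684709906578), 76.33235931396484)
ring [[ 0.56276351 -0.00382519  0.0434404 ]
 [ 0.56240675 -0.01197567  0.04520731]]
instr z [-0.74863172  0.12404477  0.13800427]
[-1.15848519e-01  4.78455330e-01  1.01004236e+00 -4.44089210e-16
  1.65309496e+00 -7.68485191e-02]
[-1.36936412e-01  2.29730305e-01  1.53325669e+00 -4.44089210e-16
  1.37860566e+00 -9.79364117e-02]
[-1.49247044e-01  2.75521602e-01  1.87691180e+00 -4.44089210e-16
  9.89159253e-01 -1.10247044e-01]
4.0 [0.68351132 0.03336321 0.37590282] [0.68372941 0.03198239 0.2754489 ] [-3.14138519e+00 -5.61789484e-04 -3.70309540e-02]
```

View pics/w1.png

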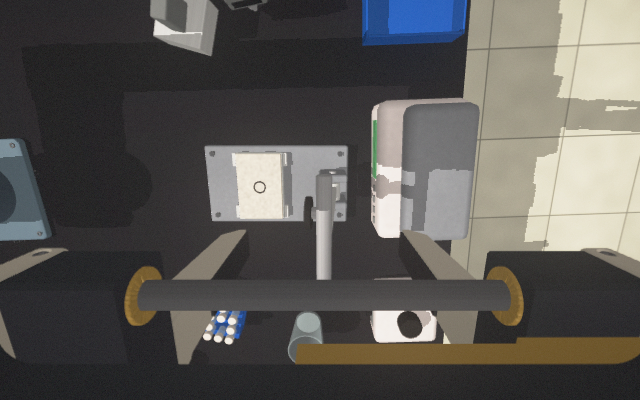

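The wrist view shows the bar at u≈324, centred between the fingers (u≈185 and 460), and the ring at (260,187). I'll check the bar's position in the cloud, then grip it.

Run:
```python
from h import *
W=np.load("w1.npz");P=W["P"];im=W["im"].astype(int);v,u=np.mgrid[0:400,0:640]
m=(u>305)&(u<345)&(v>150)&(v<275)&(P[...,2]>.28)&(P[...,2]<.32);q=P[m];print("bar",len(q),q.min(0),q.max(0),np.median(q,0))
m=(u>250)&(u<270)&(v>177)&(v<197)&(im.max(-1)<120);print("ring",m.sum(),P[m].mean(0))
m=(u>230)&(u<292)&(v>145)&(v<225)&(abs(P[...,2]-.045)<.006)&(im.min(-1)>140);print("lid",cv2.minAreaRect(P[m][:,:2].astype(np.float32)))
r.move_linear(list(grip(0)),DOWN,vel=.08,guard=15)
f0=current_contact_force();r.set_gripper(.0)
print(current_t(),current_eef_pos(),current_width(),f0,current_contact_force())
```

```text
bar 1590 [ 0.67274868 -0.04793348  0.29083706] [0.69186762 0.05886507 0.30374702] [0.68279624 0.01031784 0.30083634]
ring 22 [ 0.56202864 -0.00133001  0.04544499]
lid ((0.5622941851615906, -0.0018075630068778992), (0.12393620610237122, 0.08366386592388153), 87.89115905761719)
6.85 [0.68373158 0.03196394 0.27545679] 0.000772280205003816 [ 1.16552406 -0.18107954 -0.021385  ] [ 0.62118392 -0.47446785  1.03860261]
```

The gripper shut to 0.8 mm, so it missed the bar. I'll look before doing anything else.

Run:
```python
from h import *
im,d,i=snap("wrist");im2,d2,i2=snap("side")
S=np.vstack([im[:,:],])
a=cv2.resize(im,(560,350));b=cv2.resize(im2[100:300,160:420],(325,250))
c=np.zeros((600,560,3),np.uint8);c[:350]=a;c[350:,:325]=b
cv2.imwrite("pics/w2.png",c[:,:,::-1])
PS=cloud(i2,d2);P=cloud(i,d);v,u=np.mgrid[0:400,0:640]
print(current_width(),current_eef_pos(),current_q())
m=(u>305)&(u<345)&(v>120)&(v<300)&(P[...,2]>.25)&(P[...,2]<.32);q=P[m];print("bar",len(q),q.min(0),q.max(0),np.median(q,0))
```

```text
0.0007126964607418476 [0.68372889 0.03197596 0.27542398] [-1.15874699e-01  4.78489840e-01  1.01004611e+00  2.84861273e-05
  1.65310242e+00 -7.68361676e-02]
bar 1173 [0.6740063  0.03780559 0.28885932] [0.69635588 0.05906072 0.31999042] [0.68459026 0.04606573 0.30148209]
```

View pics/w2.png

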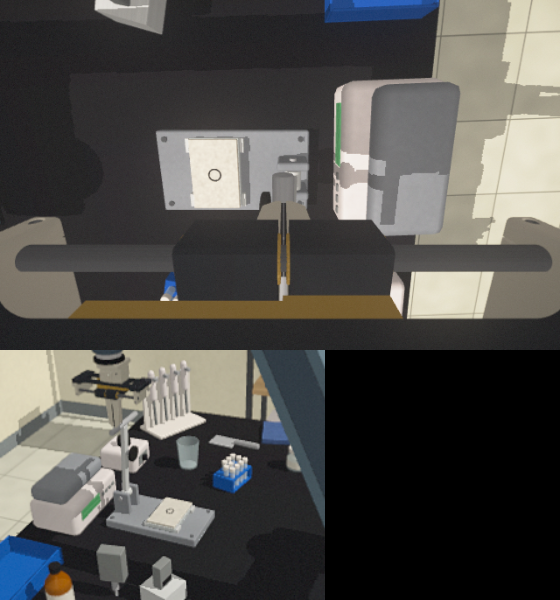

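Run:
```python
from h import *
im2,d2,i2=snap("side");PS=cloud(i2,d2)
im,d,i=snap("wrist");P=cloud(i,d)
for z in np.arange(.255,.38,.01):
    m=(abs(PS[...,0]-.68)<.09)&(abs(PS[...,1]-.02)<.1)&(abs(PS[...,2]-z)<.005);q=PS[m]
    if len(q):print("side z%.3f"%z,len(q),q[:,:2].min(0).round(3),q[:,:2].max(0).round(3))
u=323
for v in range(190,345,8):print(v,[tuple(P[v,x].round(3)) for x in(u-18,u,u+18)])
c=cv2.resize(im2[120:180,215:300],None,fx=7,fy=7,interpolation=cv2.INTER_CUBIC)
w=cv2.resize(im[190:340,250:400],(420,420))
cv2.imwrite("pics/s3.png",np.hstack([c[:420],w])[:,:800,::-1][:, :])
```

```text
side z0.255 13 [ 0.675 -0.014] [0.692 0.004]
side z0.265 18 [ 0.675 -0.012] [0.689 0.004]
side z0.275 16 [ 0.672 -0.011] [0.689 0.003]
side z0.285 14 [ 0.674 -0.028] [0.683 0.056]
side z0.295 75 [ 0.669 -0.074] [0.691 0.058]
side z0.305 54 [ 0.673 -0.074] [0.69  0.059]
side z0.315 26 [0.665 0.024] [0.699 0.043]
side z0.325 33 [0.664 0.025] [0.695 0.044]
side z0.335 36 [0.664 0.02 ] [0.699 0.043]
side z0.345 37 [0.665 0.021] [0.7   0.042]
side z0.355 32 [0.663 0.026] [0.701 0.043]
side z0.365 35 [0.663 0.026] [0.698 0.042]
side z0.375 38 [0.663 0.02 ] [0.701 0.043]
190 [(np.float64(0.653), np.float64(0.005), np.float64(0.025)), (np.float64(0.683), np.float64(0.019), np.float64(0.09)), (np.float64(0.707), np.float64(0.018), np.float64(0.091))]
198 [(np.float64(0.653), np.float64(-0.008), np.float64(0.026)), (np.float64(0.685), np.float64(0.059), np.float64(0.293)), (np.float64(0.707), np.float64(0.005), np.float64(0.084))]
206 [(np.float64(0.652), np.float64(-0.021), np.float64(0.025)), (np.float64(0.685), np.float64(0.056), np.float64(0.302)), (np.float64(0.707), np.float64(-0.007), n
[... 2403 characters left out ...]
float64(0.06), np.float64(0.411)), (np.float64(0.682), np.float64(-0.023), np.float64(0.302)), (np.float64(0.689), np.float64(0.06), np.float64(0.412))]
326 [(np.float64(0.681), np.float64(0.058), np.float64(0.412)), (np.float64(0.681), np.float64(-0.029), np.float64(0.303)), (np.float64(0.689), np.float64(0.057), np.float64(0.411))]
334 [(np.float64(0.681), np.float64(0.056), np.float64(0.412)), (np.float64(0.681), np.float64(-0.035), np.float64(0.303)), (np.float64(0.689), np.float64(0.055), np.float64(0.412))]
342 [(np.float64(0.681), np.float64(0.054), np.float64(0.412)), (np.float64(0.685), np.float64(0.055), np.float64(0.414)), (np.float64(0.689), np.float64(0.055), np.float64(0.414))]
```

View pics/s3.png

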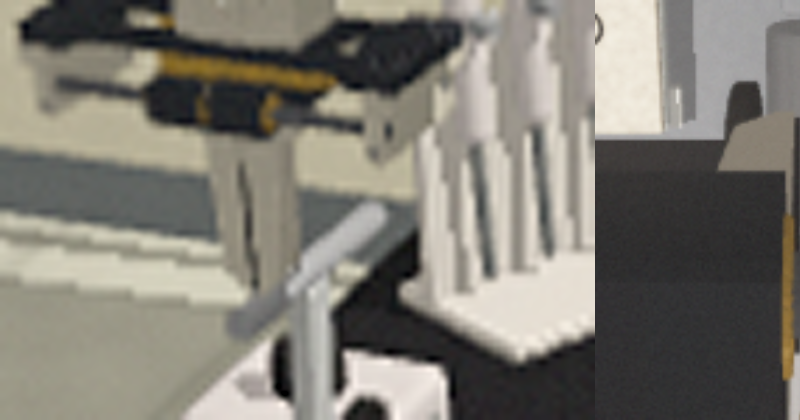

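Run:
```python
from h import *
PS=np.load("side0.npz")["P"]
m=(abs(PS[...,0]-.237)<.12)&(abs(PS[...,1]-.496)<.12)&(PS[...,2]>.1)&(PS[...,2]<.35);q=PS[m];print("initial lowest finger z",np.sort(q[:,2])[[0,3,10,30]],"TCP .189")
def look(tag):
    im,d,i=snap("side");P=cloud(i,d);p=current_eef_pos()
    m=(abs(P[...,0]-p[0])<.1)&(abs(P[...,1]-p[1])<.03)&(P[...,2]>p[2]-.03)&(P[...,2]<p[2]+.1);q=P[m]
    print(tag,p,"w",current_width(),"low z",np.sort(q[:,2])[[0,3,10,30]]);return im
f=current_contact_force();print(f)
p=current_eef_pos();r.move_linear([p[0],p[1],p[2]+.09]);a=look("shut")
r.set_gripper(.093);b=look("open")
cv2.imwrite("pics/s4.png",np.hstack([cv2.resize(x[90:190,200:300],(400,400)) for x in(a,b)])[:,:,::-1])
```

```text
initial lowest finger z [0.21590692 0.21777663 0.21935667 0.22417596] TCP .189
[ 0.0301851   0.54750766 -0.06831346]
shut [0.68332604 0.03199936 0.3638661 ] w 0.0004079875188404315 low z [0.39491159 0.39620294 0.39956422 0.40615035]
open [0.68371656 0.03196974 0.36541047] w 0.09270570534837098 low z [0.39315771 0.39558485 0.39944887 0.40426545]
```

View pics/s4.png

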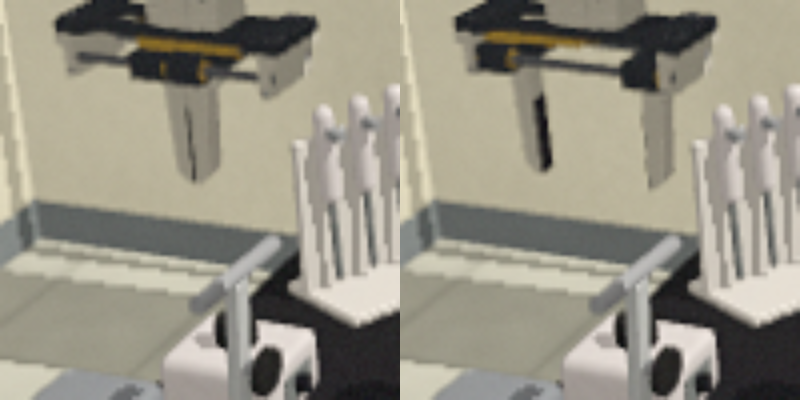

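The side depth shows the real fingertips about 29 mm behind the reported TCP. It is the same open and shut, and it was already there at the start. The lateral position agrees. I'll allow for that offset and grip again.

```bash
sed -i 's/off\*PY-.019\*PZ/off*PY-.048*PZ/' h.py
python3 - <<'E'
from h import *
r.move_linear(list(grip(0)),DOWN,vel=.1,guard=15)
r.set_gripper(.0)
print(current_t(),current_eef_pos(),current_width(),current_contact_force())
if current_width()>.01:
    for a in (.1,.2,.3):
        r.move_linear(list(grip(a)),DOWN,vel=.05); print(a,current_t(),current_width(),np.round(current_contact_force(),1))
E
```

```text
11.9083 [0.68357629 0.03197316 0.24642575] 0.014681138465910603 [-1.61512147 -0.79605237  0.5769018 ]
0.1 12.5 0.014849056166030427 [ 2.1 -0.8  3.6]
0.2 13.0917 0.014973197916821711 [1.3 0.2 3.9]
0.3 13.6833 0.014969767247615782 [ 2.1  1.4 -0.2]
```

Run:
```python
from h import *
for a in np.arange(.4,1.501,.1):
    r.move_linear(list(grip(a)),DOWN,vel=.06); print(round(a,2),round(current_t(),2),round(current_width(),4),np.round(current_contact_force(),1))
r.pause(.6)
print(current_contact_force(),current_eef_pos(),grip(1.5))
im,d,i=snap("wrist");im2,d2,i2=snap("side");P=cloud(i2,d2);Q=cloud(i,d)
def bar(P,t):
    h=(P-HINGE);x=h@PX;y=h@PY;m=(x>-.24)&(x<-.2)&(abs(y)<.066)&(h[...,2]>-.03)&(h[...,2]<.05)
    y2=y[m];print(t,m.sum(),[ (round(float(np.max(h[m][:,2][abs(y2-k)<.01],initial=-1)),4)) for k in(-.05,-.03,0,.058)])
bar(P,"side");bar(Q,"wrist")
cv2.imwrite("pics/w5.png",np.hstack([cv2.resize(im,(480,300)),cv2.resize(im2[180:300,180:300],(300,300))])[:,:,::-1])
```

```text
0.4 14.2 0.0151 [ 3.6  1.8 -0.3]
0.5 14.72 0.0151 [2.6 3.5 1.8]
0.6 15.23 0.015 [2.9 4.1 1.5]
0.7 15.75 0.015 [2.9 4.1 1.5]
0.8 16.27 0.0152 [3.8 4.6 1. ]
0.9 16.78 0.0147 [4.3 3.5 2.9]
1.0 17.3 0.0152 [4.1 4.8 3.7]
1.1 17.82 0.015 [3.3 4.  4. ]
1.2 18.33 0.0151 [3.3 4.7 5.1]
1.3 18.85 0.0153 [2.8 4.3 5.4]
1.4 19.37 0.0153 [2.  5.  5.1]
1.5 19.88 0.015 [0.2 4.  6.2]
[0.46979936 4.97715814 6.50805655] [0.47904575 0.03999094 0.02720666] [0.47944705 0.03995345 0.027     ]
side 192 [0.0107, 0.0058, 0.0136, 0.0489]
wrist 4764 [-1.0, -1.0, 0.0146, 0.0403]
```

View pics/w5.png

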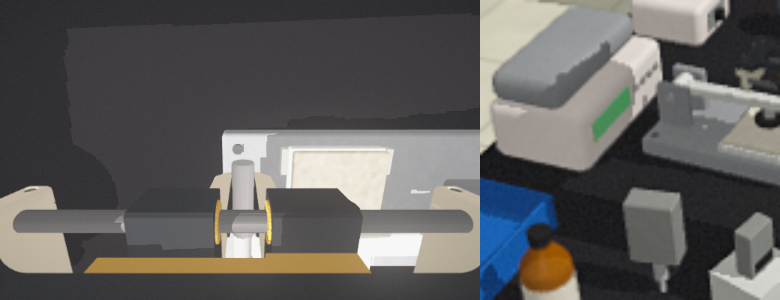

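The lever is nearly level, and the bar reads a few mm high. I'll press down under a force guard until I feel the stop, then ease it back up.

Run:
```python
from h import *
p=grip(1.5)
s=r.move_linear(list(p-[0,0,.012]),DOWN,vel=.02,guard=8)
r.pause(.6);print(s,current_t(),current_eef_pos(),np.round(current_contact_force(),1),current_width())
```

```text
True 21.65 [0.47901166 0.04007265 0.01988706] [-2.6  0.6 11.9] 0.015129881725748662
```

Run:
```python
from h import *
for a in np.arange(1.4,-.001,-.1):
    r.move_linear(list(grip(a)-[0,0,.003+.004*a/1.5]),DOWN,vel=.05)
    print(round(a,2),round(current_t(),2),round(current_width(),4),np.round(current_contact_force(),1))
r.pause(.3)
im2,d2,i2=snap("side");P=cloud(i2,d2)
m=(P[...,2]>.27)&(abs(P[...,0]-.68)<.06)&(P[...,1]<-.02)&(P[...,1]>-.08)&(P[...,2]<.32);print("bar",m.sum(),P[m].mean(0))
```

```text
1.4 22.26 0.0149 [-0.6  2.3  4.6]
1.3 22.85 0.015 [-3.5  1.4  5.1]
1.2 23.44 0.0152 [-3.   1.5  4.1]
1.1 24.03 0.015 [1.6 2.5 2.3]
1.0 24.62 0.0152 [ 6.2  2.  -0.5]
0.9 25.22 0.0154 [11.3  2.  -6. ]
0.8 25.81 0.0153 [ 15.4   1.1 -11.7]
0.7 26.4 0.015 [ 15.4   1.  -14.5]
0.6 26.99 0.0151 [ 14.3   1.2 -16.2]
0.5 27.58 0.0151 [ 12.    1.1 -15. ]
0.4 28.18 0.0152 [  7.6   1.  -14.4]
0.3 28.77 0.0153 [  6.3   1.1 -13.6]
0.2 29.36 0.0154 [  4.6   1.4 -16.5]
0.1 29.95 0.0155 [  5.8  -0.3 -26.5]
-0.0 30.54 0.0153 [  2.4   1.2 -27.5]
bar 33 [ 0.67418247 -0.04136625  0.29874757]
```

Run:
```python
from h import *
p=current_eef_pos();r.move_linear([p[0],p[1],p[2]-.004],vel=.05);print(np.round(current_contact_force(),1))
r.set_gripper(.06);p=current_eef_pos();r.move_linear([p[0],p[1],p[2]+.09],vel=.2)
im2,d2,i2=snap("side");P=cloud(i2,d2)
m=(P[...,2]>.27)&(abs(P[...,0]-.68)<.06)&(abs(P[...,1])<.08)&(P[...,2]<.31);print("bar",m.sum(),P[m].min(0),P[m].max(0),P[m].mean(0))
r.move_to([.4629,.2798,.20],[np.pi,0,-.239])
im,d,i=snap("wrist");P=cloud(i,d);cv2.imwrite("pics/w6.png",im[:,:,::-1])
m=(abs(P[...,2]-.112)<.006)&(abs(P[...,0]-.463)<.045)&(abs(P[...,1]-.28)<.045)
print("gauge",m.sum(),cv2.minAreaRect(P[m][:,:2].astype(np.float32)),np.median(P[m][:,2]))
m=(P[...,2]>.12)&(P[...,2]<.145)&(abs(P[...,0]-.54)<.07)&(abs(P[...,1]-.28)<.08);
if m.sum():print("decoy",m.sum(),cv2.minAreaRect(P[m][:,:2].astype(np.float32)))
print(current_t(),current_eef_pos(),current_orientation())
```

```text
[ 0.   0.8 -1.2]
bar 160 [ 0.6685397  -0.07595148  0.27099452] [0.68886519 0.06024531 0.3045184 ] [ 6.77066439e-01 -1.41982785e-04  2.94838217e-01]
gauge 956 ((0.46222880482673645, 0.28162652254104614), (0.04293414577841759, 0.022845527157187462), 76.05135345458984) 0.11160675597999412
decoy 2772 ((0.5738816857337952, 0.30490970611572266), (0.059786356985569, 0.033441249281167984), 8.577378273010254)
34.075 [0.46437035 0.27930124 0.20044457] [-3.14111873e+00 -1.33433301e-03 -2.40029062e-01]
```

View pics/w6.png

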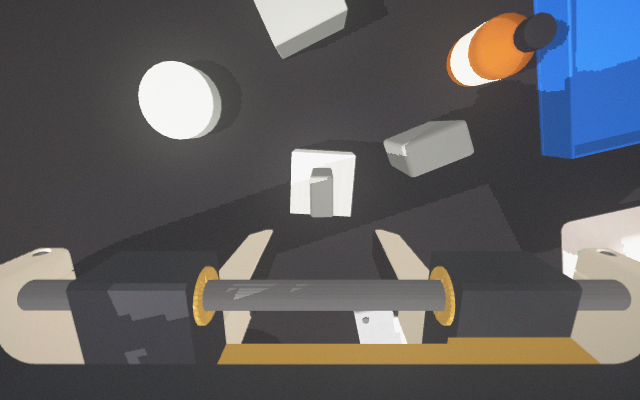

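The lever is home: the bar's centroid matches the start. The right gauge (43×23 mm, top at 112 mm) is in its stand at (322,190), between the fingers. I'll pick it up and carry it over the ring.

Run:
```python
from h import *
O=[np.pi,0,-.239]
print(r.move_linear([.4625,.281,.044],O,vel=.08,guard=12))
z0=current_eef_pos()[2];r.set_gripper(0.0);print(z0,current_width(),current_t())
if current_width()>.015:
    r.move_linear([.4625,.281,.184],O,vel=.12)
    print("lifted",current_width(),np.round(current_contact_force(),2))
    Y=1.53
    print(planner.inverse_kinematics([.5622,-.002,.12],[np.pi,0,Y]))
    r.move_to([.5622,-.002,.17],[np.pi,0,Y]);r.pause(.3)
    print(current_t(),current_eef_pos(),current_orientation(),current_width(),np.round(current_contact_force(),2))
    im,d,i=snap("wrist");P=cloud(i,d);im2,d2,i2=snap("side");P2=cloud(i2,d2)
    np.savez("f.npz",im=im,P=P,im2=im2,P2=P2)
    cv2.imwrite("pics/w7.png",np.hstack([cv2.resize(im,(400,250)),cv2.resize(im2[150:270,225:345],(400,400))[75:325]])[:,:,::-1])
    m=(abs(P2[...,0]-.562)<.04)&(abs(P2[...,1])<.04)&(P2[...,2]>.06)&(P2[...,2]<.22)
    for z in np.arange(.12,.215,.01):
        k=m&(abs(P2[...,2]-z)<.005)
        if k.sum():print(round(z,3),k.sum(),P2[k].min(0).round(4),P2[k].max(0).round(4))
```

```text
False
0.04438510944712123 0.024099936961836745 36.8417
lifted 0.02385465541201606 [-0.98  0.46 -1.89]
[-0.20193772  0.33584384  1.60615007  0.          1.19959874 -1.73193772]
40.45 [ 0.562161   -0.00170924  0.17002791] [ 3.14157801e+00 -4.50877541e-05  1.53030631e+00] 0.023694114930768423 [ 0.16  0.43 -1.71]
0.14 1 [0.5595 0.0012 0.1421] [0.5595 0.0012 0.1421]
0.15 4 [ 0.5551 -0.0035  0.1488] [0.561  0.0053 0.1548]
0.16 10 [ 0.5571 -0.0038  0.1553] [0.5672 0.0072 0.1643]
0.17 8 [ 0.5554 -0.0041  0.1653] [0.5659 0.0036 0.1743]
0.18 28 [ 0.5374 -0.0077  0.1762] [0.5783 0.0134 0.185 ]
0.19 34 [ 0.5383 -0.008   0.1852] [0.5799 0.0138 0.1946]
0.2 28 [ 0.5384 -0.0072  0.1956] [0.5823 0.0172 0.2043]
0.21 44 [ 0.5372 -0.0143  0.2051] [0.5828 0.027  0.2148]
```

View pics/w7.png

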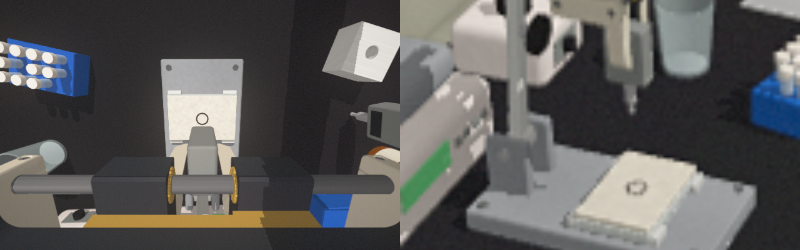

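The gauge is held upright, with its stem at about (0.560, 0.001) and the ring in view below. I'll re-measure the ring from here, then press down gently.

Run:
```python
from h import *
F=np.load("f.npz");P=F["P"];im=F["im"].astype(int);v,u=np.mgrid[0:400,0:640]
m=(abs(u-323)<16)&(abs(v-190)<13)&(im.max(-1)<130)&(abs(P[...,2]-.045)<.006);c=P[m];print("ring",m.sum(),c.min(0),c.max(0))
m=(abs(P[...,2]-.232)<.01)&(abs(P[...,0]-.562)<.05)&(abs(P[...,1])<.05);print("case top",m.sum(),cv2.minAreaRect(P[m][:,:2].astype(np.float32)) if m.sum() else 0)
t=[.5622,-.002]
O=[np.pi,0,1.53]
r.move_linear(t+[.088],O,vel=.08,guard=6);r.pause(.4);f0=current_contact_force();print(current_t(),f0)
for z in np.arange(.085,.0725,-.002):
    s=r.move_linear(t+[z],O,vel=.02,guard=6);r.pause(.3);df=current_contact_force()-f0;print(round(z,4),s,round(current_t(),1),np.round(df,2),current_eef_pos()[2].round(4))
    if df[2]>1.6:break
```

```text
ring 84 [ 0.55233535 -0.01224999  0.04360447] [0.57361433 0.00844165 0.04676084]
case top 3627 ((0.5605091452598572, -0.0035232119262218475), (0.04762792959809303, 0.04618523269891739), 51.05717468261719)
42.125 [-0.83083488  0.07815365 -2.40697567]
0.085 False 42.7 [0.94 0.22 0.72] 0.085
0.083 False 43.3 [ 0.21 -0.3   0.31] 0.083
0.081 False 43.8 [ 1.17 -0.37  1.13] 0.081
0.079 False 44.4 [ 0.16 -0.37  0.68] 0.079
0.077 False 44.9 [ 1.52 -0.36  1.1 ] 0.0771
0.075 False 45.5 [ 2.03 -0.18  3.03] 0.075
```

Run:
```python
from h import *
f=[]
for _ in range(20): r.pause(.05); f.append(current_contact_force())
print(np.mean(f,0),np.std(f,0),current_t(),current_width())
im2,d2,i2=snap("side");P2=cloud(i2,d2)
m=(abs(P2[...,0]-.562)<.04)&(abs(P2[...,1])<.03)
for z in np.arange(.045,.11,.004):
    k=m&(abs(P2[...,2]-z)<.002)
    if k.sum():print(round(z,3),k.sum(),P2[k].min(0).round(4),P2[k].max(0).round(4))
im,d,i=snap("wrist")
cv2.imwrite("pics/w8.png",np.hstack([cv2.resize(im,(400,250)),cv2.resize(im2[190:270,255:335],(400,400))[:250]])[:,:,::-1])
b=P2[(P2[...,2]>.27)&(abs(P2[...,0]-.68)<.06)&(abs(P2[...,1])<.08)&(P2[...,2]<.31)];print("bar",len(b),b.mean(0))
```

```text
[ 0.43672467 -0.0411303  -0.35019631] [0.61639023 0.54719047 0.45886662] 46.475 0.023801721014386643
0.045 159 [ 0.5224 -0.0299  0.043 ] [0.6014 0.0298 0.047 ]
0.049 16 [ 0.5244 -0.0272  0.047 ] [0.5976 0.0276 0.0505]
0.053 1 [ 0.5586 -0.0033  0.0549] [ 0.5586 -0.0033  0.0549]
0.057 3 [ 0.5615 -0.0024  0.0554] [0.5655 0.0038 0.0585]
0.061 1 [ 0.5616 -0.0022  0.0591] [ 0.5616 -0.0022  0.0591]
0.065 2 [0.5556 0.0008 0.0636] [0.5563 0.0028 0.0662]
0.069 4 [ 0.5581 -0.0036  0.067 ] [0.5624 0.0047 0.0695]
0.073 4 [ 0.5568 -0.0012  0.071 ] [0.5622 0.0038 0.0749]
0.081 5 [0.5412 0.0027 0.0795] [0.5796 0.0089 0.0827]
0.085 8 [ 0.5391 -0.0073  0.0837] [0.5845 0.0081 0.0858]
0.089 16 [ 0.5387 -0.0079  0.087 ] [0.5804 0.0138 0.0909]
0.093 13 [ 0.5397 -0.0082  0.091 ] [0.5829 0.0145 0.0946]
0.097 10 [ 0.5384 -0.0059  0.0953] [0.5808 0.0122 0.0988]
0.101 15 [ 0.5386 -0.0116  0.0993] [0.5819 0.0136 0.1026]
0.105 9 [ 0.5417 -0.0036  0.1031] [0.5821 0.0152 0.1069]
0.109 10 [ 0.5398 -0.012   0.1075] [0.5815 0.0192 0.1109]
bar 159 [6.77109557e-01 5.54995867e-04 2.95012741e-01]
```

View pics/w8.png

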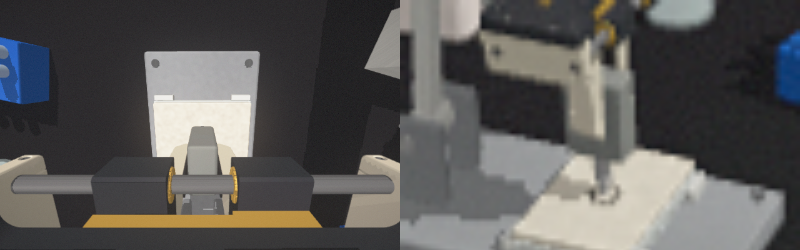

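The mean force is 1.4 N above the carried-weight baseline, and the case underside is at about 81 mm. Together these put the plunger about 4 mm in, at the ring, so I'll go 1 mm deeper and hand in.

Run:
```python
from h import *
r.move_linear([.5625,-.002,.074],[np.pi,0,1.53],vel=.01,guard=6)
r.pause(.3);f=[]
for _ in range(20): r.pause(.05); f.append(current_contact_force())
print(np.mean(f,0),current_t(),current_eef_pos(),current_orientation(),current_width())
r.finish_job()
```

```text
[-0.54320888 -0.14651147 -0.05130621] 48.1333 [ 0.56246433 -0.00197661  0.07398543] [-3.14152322e+00 -4.25661828e-05  1.52997922e+00] 0.024008155633392474
the job is handed in; nothing more can be done
```

I handed the job in at about 48 s of the 67 s allowed, with the gauge still held upright on the ring. No verdict is reported.

- **Lever:** I pulled it down until I felt the stop, held it 0.6 s, and eased it back up at about 0.17 rad/s. The crossbar is back where it started, to within 1 mm in the side camera.
- **Gauge:** I lifted it 140 mm out of its stand. It was held at 24 mm grip width, with the tool vertical.
- **Last checks:** The tool axis is within about 1 mm of the ring's measured centre. The pressing force is about 1.6–1.75 N over the carried weight, so the plunger is about 5 mm in. That is worked out from force and height, because the tip itself was too small to see clearly.

**What disagreed:**
- **Fingertip offset:** The real fingertips sit about 29 mm behind the reported tool point, so the first grip on the lever closed above the bar. I measured the offset from the side camera and allowed for it from then on.
- **Lever grip:** With that offset, the lever stopped about 7 mm lower than planned. On the way up, the grip pulled on the lever with up to about 27 N. I relieved that before letting go.
- **Not checked:** I did not measure the bystanders afterwards.

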